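# Wedge the polishing guard gate open

## Robot

A 6-joint arm with a two-finger parallel gripper is mounted at the origin on the work surface. World frame = base frame: x ahead of the robot, y to its left, z up, the work surface at z = 0. Lengths are in m, angles in degrees, forces in N, time in s.
With the tool pointing down it reaches from about 0.375 to 0.9 m from the base axis. Payload 3.1 kg.
Tool frame: the origin (TCP) lies midway between the tips of the shut fingers; the grasp point (between the pads) lies 19 mm behind it; z points along the fingers, y is the line along which they close (so a half turn about z gives the same grasp; the last joint's range is limited). The gripper opens to 87 mm and grips with 3 to 60 N. Pads are 19 mm wide; open, the fingers measure 117 mm over their backs; the gripper's body (75 mm by 190 mm) begins 51 mm behind the grasp point.
Start: joints at [-77.149, 30.224, 82.088, -0, 67.689, -10.227], TCP at [0.245, -0.575, 0.223] pointing down, gripper open.
Joint ranges: [-176.69, 176.69], [-43.24, 126.21], [12.49, 139.97], [-82, 262], [0, 151.66], [-163.58, 163.58]. Speed limits (degrees/s): [159.86, 159.86, 180, 180, 180, 180].

## Interface

Orientations are given as a 3x3 rotation matrix whose columns are the frame's x, y, z axes.
In Python, from rig import read_state, optics, bot gives the robot as it stands. The module is installed in compiled form; this text tells all that it offers.
- The arm moves only by the tool send_rows, never from a script. Its argument "commands" is a list of rows, each a list of 7 numbers: the turn, a rotation vector about the tool's x, y, z in units of 5 degrees (1.0 is 5 degrees), then the shift along the tool's x, y, z in units of 30 mm (1.0 is 30 mm), then the opening, from 0 (shut) to 1 (fully open). In form: [[rx, ry, rz, tx, ty, tz, gripper], ...]. A call has 1 to 20 rows; each row is the pose to reach, as a shift and turn from the pose commanded when the call began, along the tool's axes at that moment; what a row does not reach only later rows make up. A row lasts 1/12 s, in which the tool goes at most 41.7 mm and 7.16 degrees, less where a joint would pass 70% of its speed; a pose out of reach is approached as far as the arm can. A call with a gripper value outside its range is refused whole. The fingers move at their own pace and stop on an object; the grip force is fixed at half the most. Time passes only in rows, so rows that repeat a pose let the fingers close. It gives the time, the measured TCP pose, the force, the opening and the grip force at its end, in the units of the state.
- read_state(): the state, without advancing time (a new reading comes with each control period).
- optics.capture(name): name is "scene" or "side" or "wrist"; returns a dict with "image" (420x560x3 uint8, blue, green, red), "intrinsics" (3x3 intrinsics, pixels), "k1" (the pictures are not rectified: a ray, as slopes to the right and down, at radius r is drawn at 1 + k1 r^2 times it, then the intrinsics apply), "extrinsics" (4x4, takes a point from world to camera coordinates); the wrist camera has in their place "T_tool_cam" (4x4, takes a point from camera to tool coordinates, whose origin is the TCP and whose axes are the flange's). Camera axes: x right, y down, z forward; pixel columns grow to the right and rows downward; lengths in m; the calibration is good to about 2 mm. A picture is of the moment at which its call begins: read the wrist's pose just before it. There is no depth.
- bot.hand_in(): hands the job in; it is judged then, once.
The state is a dict: "time_s": time; "joint_positions": joint angles; "qvel": joint speeds; "tau": joint torques, N m; "position": TCP position; "tcp_rot": TCP orientation; "force": force on the tool from outside, world axes, zero at the start; "moment": the same for the moment, N m; "opening": opening from 0.0 (shut) to 1.0 (fully open); "grasp_force": force on a finger pad.
Only numpy, scipy, OpenCV 4.12 (cv2) and the standard library are available. Lean on these libraries where they do the work, as an engineer would, in place of code of your own. Each camera call takes 0.05 s, during which the arm holds its last target. There are 200 camera calls.

## Task

The sprung guard gate keeps swinging away from its stop. Move the spare polishing wheel on its narrow stand out of the way and stand it, upright and wholly on the round rubber mat, without letting it tip over or dropping it; then take the wooden wedge and tap it nose first under the gate until the gate is fully back against its stop and the wedge is jammed so tight that it holds the gate there by itself. Leave the jar, the can, the offcut and the hammer where they are.

Things in the scene. Friction and masses are not known exactly. Their poses are not given: they have to be found in the camera images.
- fixture: Fixed steel gate frame on the bench; place and yaw vary. Origin: bench level, below the middle of the gate's front face when home. +x runs through the gate to its back (away from the robot at yaw 0), +y to the hinge, z up. Hinge post 22 mm round, 170 high at x 6, y 125 mm; stop post 22 x 30 mm, 120 high at x 25, y -90, behind the gate.
- bar (a point): Middle of the fixed level steel rest bar, 18 mm thick, along fixture y, 90 mm in front of the gate's home face; axis 160 mm above the bench (151 mm free beneath). Its ends stand on 18 mm posts at y +165 and -165 mm, with 44 mm round feet. The gripper cannot stand upright below it: lean the tool back 30 to 45 degrees, fingers forward and down. Axes as the fixture's.
- gate (a joint): Swing of the guard gate, rad: 0 = home against its stop, 0.25 = as far forward (to fixture -x) as it goes, where its spring brings it. Upright painted panel 12 mm thick, 225 wide, 110 high on a vertical hinge; lower edge level, 20 mm above the bench. The spring always pushes it forward with about 0.35 N m (2 to 3 N half way along); the wedge, pushed in under it, carries it back to the stop.
- home (a point): Point on the fixture where the gate's lower front edge is when home, 20 mm above the bench, 155 mm from the hinge axis (fixture x 0, y -30 mm): a good place for the middle of the wedge, driven along fixture +x. Axes as the fixture's.
- gate_tip (a point): Lower front corner of the gate at its free end, 235 mm from the hinge, 20 mm above the bench; moves with the gate.
- wedge: Loose plain wooden wedge, 170 x 36 mm, about 120 g, flat side down, nose roughly away from the robot, to its left or right (the mat on the other side). Origin: underside, below mid-heel; +x to the nose. Heel: level block x -25 to +25 mm, 32 mm high, gripped across the width; then the top slopes straight (12 degrees) to the 6 mm thick nose at x +145.
- bite (a point): Point on the wedge's sloping top, 80 mm ahead of the body's origin and 20 mm up, as high as the gate's lower edge: it bites here, with the wedge's origin 80 mm in front of the gate's face. It then holds by friction; a firm push of 15 to 20 N jams it. Axes as the wedge's.
- stand: Spare polishing wheel on a narrow stand, top-heavy, about 0.4 kg, 175 mm high, in front of the gate in the wedge's way. Origin: centre of its underside, z up. Foot disc 60 mm diameter, 10 mm thick; thin stem; brown wheel 80 mm diameter from 100 to 126 mm up, collar 44 mm diameter to 130, then a round spindle end 24 mm diameter from 130 to 175 mm, to grip from above.
- mat: Fixed round black rubber mat 124 mm diameter, left or right of the work. Origin: centre of its underside; its top is 4 mm above the bench.
- jar: Bystander: closed glass jar 50 mm diameter, 60 mm high, beside the way in to the gate, 110 to 130 mm to one side of its middle. Origin: centre of its underside.
- can: Bystander: closed metal can 50 mm diameter, 80 mm high, likewise, on the other side. Origin: centre of its underside.
- offcut: Bystander: flat plain wooden strip 170 x 36 x 22 mm of even thickness (not a wedge), lying at the robot's right. Origin: centre of its underside.
- hammer: Bystander: hammer 240 mm long lying at the robot's left.

How it is judged:
By the outcome, as a careful person would: the job done as asked, in the order asked, and still so for the second after the job is handed in, with the robot touching nothing.
It also fails if it takes over 72 s, if anything falls off the work surface, if the arm or the gripper's body presses on something with over 40 N, if the wrist force passes 120 N, or if a joint passes its speed limit or range.

## Working session

There is one attempt and no reset: what is moved stays moved. The work goes in short steps, Python scripts to look and compute and a tool call to move; the robot and the scene stay as the last step left them, time stands still between calls to the robot, and variables do not carry over. Pictures are saved under pics/ and viewed, at most 10 in all, crops included, and the job is handed in when it is done.

Besides the shell and the picture viewer there is one more tool, called after "Call:" as name(argument=value, ...), one argument or row to a line, values as JSON. send_rows: Moves the arm, as the interface text tells. Its arguments: {"type":"object","properties":{"commands":{"type":"array","items":{"type":"array","items":{"type":"number"}}}},"required":["commands"]}

```bash
mkdir -p pics; cat > h.py <<'E'
import numpy as np, cv2
from rig import read_state, optics, bot
def cap(name):
    s=read_state(); d=optics.capture(name)
    if 'extrinsics' in d: E=np.array(d['extrinsics'])
    else:
        T=np.eye(4);T[:3,:3]=s['tcp_rot'];T[:3,3]=s['position']
        E=np.linalg.inv(T@np.array(d['T_tool_cam']))
    return d['image'],np.array(d['intrinsics']),d['k1'],E
def save(name,fn):
    im,K,k1,E=cap(name); cv2.imwrite(f'pics/{fn}.png',im); np.savez(f'pics/{fn}.npz',im=im,K=K,k1=k1,E=E)
def load(fn):
    z=np.load(f'pics/{fn}.npz'); return z['im'],z['K'],float(z['k1']),z['E']
def proj(fn,P):
    _,K,k1,E=load(fn); P=np.atleast_2d(P); c=P@E[:3,:3].T+E[:3,3]; s=c[:,:2]/c[:,2:]
    s=s*(1+k1*(s**2).sum(1,keepdims=True)); return s@K[:2,:2].T+K[:2,2]
def ray(fn,uv):
    _,K,k1,E=load(fn); d=cv2.undistortPoints(np.array([[uv]],float),K,np.array([k1,0,0,0.]))[0,0]
    R=E[:3,:3]; return -R.T@E[:3,3], R.T@np.array([d[0],d[1],1])
def atz(fn,uv,z):
    o,d=ray(fn,uv); return o+d*(z-o[2])/d[2]
def tri(obs):
    A=np.zeros((3,3));b=np.zeros(3)
    for fn,uv in obs:
        o,d=ray(fn,uv); d/=np.linalg.norm(d);M=np.eye(3)-np.outer(d,d);A+=M;b+=M@o
    return np.linalg.solve(A,b)
E
python3 - <<'E'
from h import *
np.set_printoptions(precision=4,suppress=True)
for n in ['scene','side','wrist']:
    save(n,n+'0'); _,K,k1,E=load(n+'0'); print(n,K[0,0],k1,-E[:3,:3].T@E[:3,3],E[2,:3])
a=[cv2.imread(f'pics/{n}0.png') for n in ['scene','side']]
for n,i in zip(['scene','side'],a): cv2.imwrite(f'pics/{n}0b.png',cv2.resize(i,(800,600),interpolation=cv2.INTER_CUBIC))
print(read_state())
E
```

```text
scene 409.84143466852123 0.03924160784893455 [ 1.4189 -0.688   1.0975] [-0.5616  0.4795 -0.6742]
side 453.1444534136635 -0.052648241557715976 [ 0.1018 -1.2032  0.8534] [ 0.3295  0.798  -0.5045]
wrist 326.0092789027855 -0.039807918277357905 [ 0.3057 -0.5481  0.3834] [-0.2269 -0.0941 -0.9694]
{'time_s': 0.15, 'joint_positions': array([-77.1494,  30.2668,  82.1394,  -0.0014,  67.6881, -10.2245]), 'qvel': array([-0.0197, -0.131 , -0.1125,  0.0465, -0.0293,  0.0017]), 'tau': array([  0.0008, -44.043 , -17.6842,   0.0634,   0.0553,  -0.0001]), 'position': array([ 0.2449, -0.5744,  0.2218]), 'tcp_rot': array([[ 0.92  ,  0.3919, -0.0004],
       [ 0.3919, -0.92  ,  0.0016],
       [ 0.0003, -0.0016, -1.    ]]), 'force': array([ 0.1242,  0.1486, -0.3032]), 'moment': array([ 0.0407, -0.0253, -0.0382]), 'grasp_force': 0.0, 'opening': 0.9961494745172855}
```

View pics/scene0b.png

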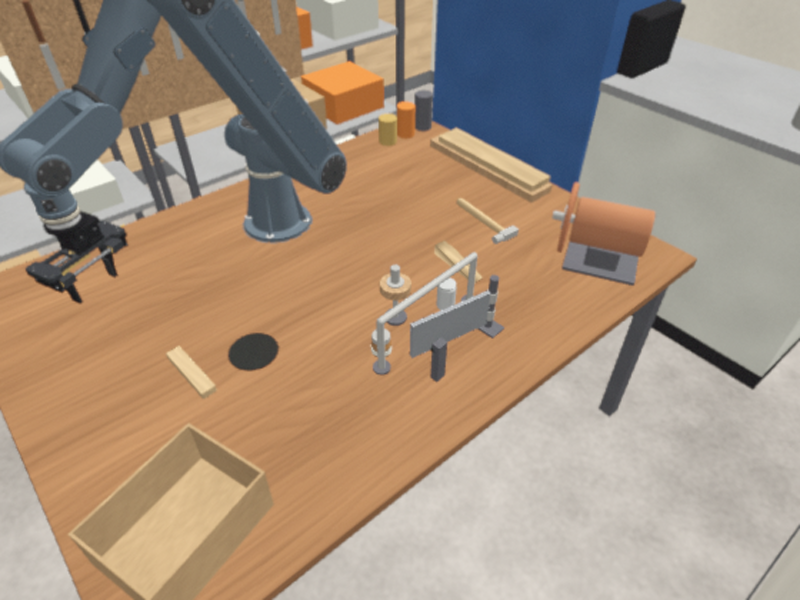

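View pics/side0b.png

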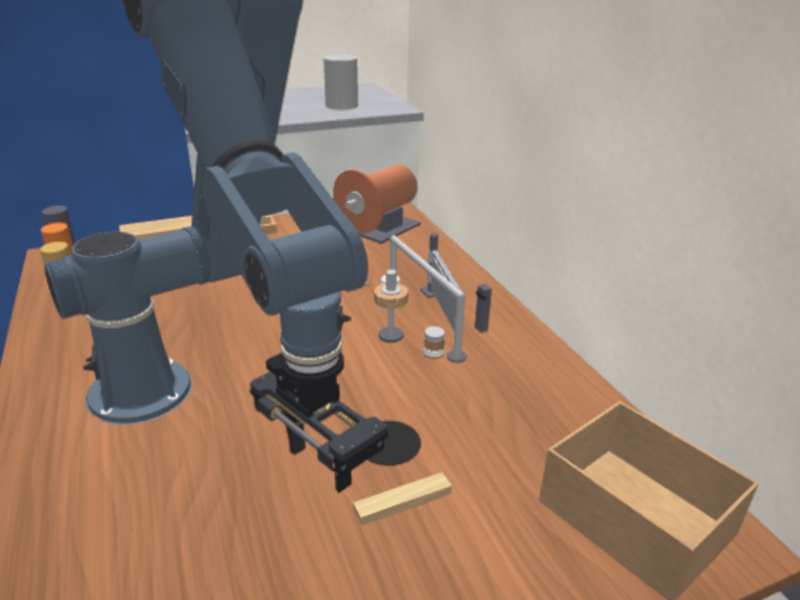

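The scene view shows the mat at about (253,351), the stand with its spindle top at (395,270) and foot at (396,317). The bar runs from (381,322) to (473,260), and the wedge is partly hidden at (457,261). I'll enlarge the work area in both views.

```bash
python3 - <<'E'
from h import *
a=load('scene0')[0][130:290,240:390]; b=load('side0')[0][150:270,235:360]
a=cv2.resize(a,None,fx=3.75,fy=3.75,interpolation=cv2.INTER_CUBIC); cv2.imwrite('pics/c1.png',a)
b=cv2.resize(b,None,fx=5,fy=5,interpolation=cv2.INTER_CUBIC); cv2.imwrite('pics/c2.png',b)
print(a.shape,b.shape)
E
```

```text
(600, 562, 3) (600, 625, 3)
```

View pics/c1.png

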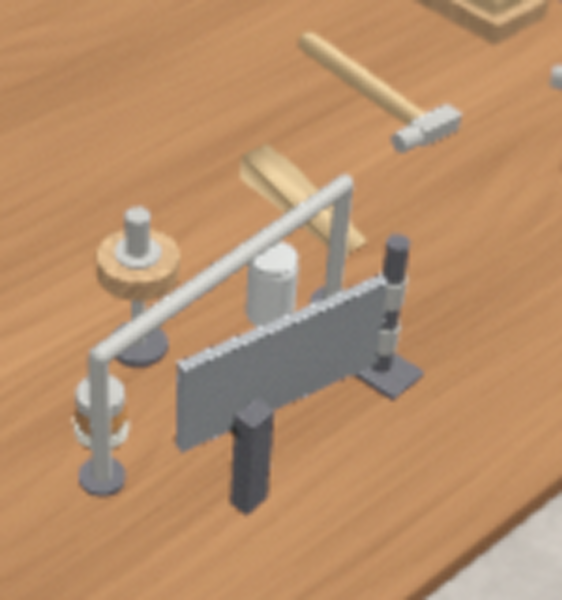

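View pics/c2.png

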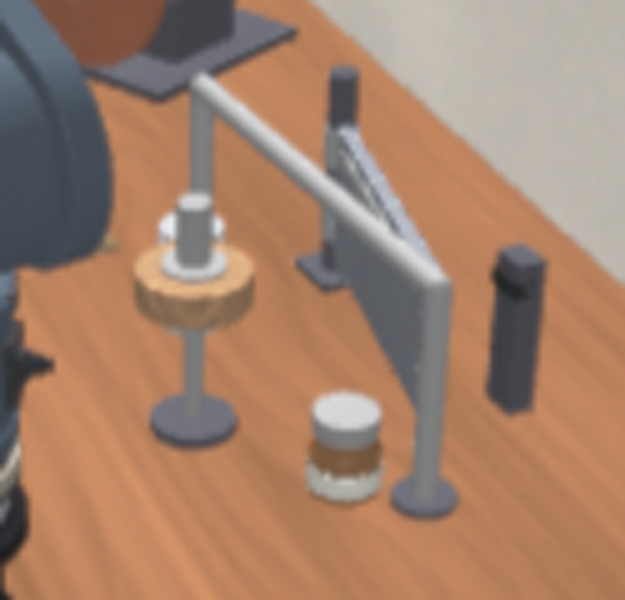

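```bash
python3 - <<'E'
from h import *
np.set_printoptions(precision=4,suppress=True)
A=lambda x,y:('scene0',(240+x/3.75,130+y/3.75)); B=lambda x,y:('side0',(235+x/5,150+y/5))
pts={'spindle.175':(A(138,215),B(196,202),.175),'foot':(A(141,346),B(193,420),.01),'postR':(A(98,355),B(435,283),.165),'postL':(A(345,184),B(202,82),.165),
'footR':(A(102,475),B(425,495),.006),'hinge':(A(398,242),B(344,73),.17),'stop':(A(253,412),B(521,256),.12),'jar':(A(101,393),B(346,411),.06),'can':(A(274,260),B(192,228),.08),
'mat':(('scene0',(253/1.42857,351/1.42857)),('side0',(392/1.42857,442/1.42857)),.004)}
for k,(a,b,z) in pts.items(): print(k,tri([a,b]),atz(*a,z),atz(*b,z))
for n,x,y,z in [('heelL',240,162,.032),('heelR',267,148,.032),('noseR',362,240,.006),('noseL',345,247,.006)]: print(n,atz(*A(x,y),z))
for f,thr in (('scene0',60),('side0',60)):
    im=load(f)[0]; m=(im.max(2)<70).astype(np.uint8); n,l,s,c=cv2.connectedComponentsWithStats(m)
    uv=proj(f,[.55,-.25,.004])[0]
    for i in range(1,n):
        if s[i,4]>300: print(f,s[i],c[i],atz(f,c[i],.004))
E
```

```text
spindle.175 [0.5754 0.0101 0.172 ] [0.5765 0.0096 0.175 ] [0.573  0.0016 0.175 ]
foot [0.5761 0.0128 0.0002] [0.5835 0.0067 0.01  ] [ 0.5707 -0.0016  0.01  ]
postR [ 0.6832 -0.1241  0.16  ] [ 0.6873 -0.1272  0.165 ] [ 0.679  -0.1317  0.165 ]
postL [0.6561 0.204  0.1596] [0.6602 0.1992 0.165 ] [0.6517 0.1925 0.165 ]
footR [ 0.6846 -0.1254  0.0022] [ 0.686  -0.1259  0.006 ] [ 0.682  -0.1325  0.006 ]
hinge [0.7542 0.1718 0.1667] [0.7549 0.1711 0.17  ] [0.7504 0.1613 0.17  ]
stop [ 0.7907 -0.041   0.1167] [ 0.7914 -0.0413  0.12  ] [ 0.7873 -0.0491  0.12  ]
jar [ 0.6421 -0.0906  0.0554] [ 0.6451 -0.0928  0.06  ] [ 0.6389 -0.0979  0.06  ]
can [0.6258 0.1446 0.0742] [0.6299 0.1404 0.08  ] [0.6218 0.1339 0.08  ]
mat [ 0.4411 -0.3388  0.0036] [ 0.4392 -0.3367  0.004 ] [ 0.4414 -0.3426  0.004 ]
heelL [0.4488 0.2639 0.032 ]
heelR [0.4497 0.3045 0.032 ]
noseR [0.6102 0.2957 0.006 ]
noseL [0.6064 0.2735 0.006 ]
scene0 [ 432    0   47   54 1595] [454.6382  26.2966] [-0.1444  2.3127  0.004 ]
scene0 [ 26 113  24  21 321] [ 37.1277 123.1931] [-0.7141 -0.4514  0.004 ]
scene0 [ 31 149  57  41 789] [ 59.3131 166.0215] [-0.2945 -0.4903  0.004 ]
scene0 [456 221  77  51 739] [493.954  246.4154] [1.1617 0.5172 0.004 ]
scene0 [161 234  33  25 618] [176.8867 245.8074] [ 0.4392 -0.3375  0.004 ]
side0 [171 177  17  38 397] [179.2544 195.0882] [0.3268 0.3992 0.004 ]
side0 [ 176  248   64   61 1577] [210.1338 272.8453] [ 0.3184 -0.1248  0.004 ]
side0 [ 223  295   71   49 1358] [261.3557 315.9794] [ 0.3997 -0.3539  0.004 ]
```

The crops show the stand's foot at (0.576, 0.006), the frame yawed about 4.7° with its origin near (0.759, 0.045), and the mat at (0.440, −0.339). The wedge lies at the left, near (0.47, 0.285). I'll move over the work and refine with the wrist camera.

Call:
send_rows(
  commands=[
    [0,0,4.6,17,-14.7,-4.3,1],
    [0,0,4.6,17,-14.7,-4.3,1],
    [0,0,4.6,17,-14.7,-4.3,1],
    [0,0,4.6,17,-14.7,-4.3,1],
    [0,0,4.6,17,-14.7,-4.3,1],
    [0,0,4.6,17,-14.7,-4.3,1],
    [0,0,4.6,17,-14.7,-4.3,1],
    [0,0,4.6,17,-14.7,-4.3,1],
    [0,0,4.6,17,-14.7,-4.3,1],
    [0,0,4.6,17,-14.7,-4.3,1],
    [0,0,4.6,17,-14.7,-4.3,1],
    [0,0,4.6,17,-14.7,-4.3,1],
    [0,0,4.6,17,-14.7,-4.3,1],
    [0,0,4.6,17,-14.7,-4.3,1],
    [0,0,4.6,17,-14.7,-4.3,1],
    [0,0,4.6,17,-14.7,-4.3,1],
    [0,0,4.6,17,-14.7,-4.3,1],
    [0,0,4.6,17,-14.7,-4.3,1],
    [0,0,4.6,17,-14.7,-4.3,1],
    [0,0,4.6,17,-14.7,-4.3,1],
  ],
)

```text
time_s: 1.82
position: [0.5405, 0.0301, 0.3509]
tcp_rot: [[1.0, 0.001, -0.002], [0.001, -1.0, -0.001], [-0.002, 0.001, -1.0]]
force: [-0.4, -0.2, -0.5]
opening: 0.996
grasp_force: 0.0
```

```bash
cat >> h.py <<'E'
from scipy.spatial.transform import Rotation as Ro
def Rl(yaw,lean):  # tool x forward at yaw, fingers leaned forward
    return (Ro.from_euler('z',yaw,degrees=True)*Ro.from_euler('x',180,degrees=True)*Ro.from_euler('y',lean,degrees=True)).as_matrix()
def rel(p,R):
    s=read_state(); C=np.array(s['tcp_rot']); rv=Ro.from_matrix(C.T@R).as_rotvec(degrees=True)/5
    t=C.T@(np.array(p)-s['position'])/.03; return np.round(np.r_[rv,t],2)
E
python3 - <<'E'
from h import *
np.set_printoptions(precision=4,suppress=True)
s=read_state();print(s['time_s'],s['position'],s['tcp_rot'],s['joint_positions'])
print(Rl(0,45))
print(optics.capture('wrist')['T_tool_cam']); save('wrist','w1'); save('side','side1'); save('scene','scene1')
cv2.imwrite('pics/w1b.png',cv2.resize(load('w1')[0],(800,600),interpolation=cv2.INTER_CUBIC))
E
```

```text
1.8167 [0.5405 0.0301 0.3509] [[ 1.      0.0013 -0.0019]
 [ 0.0013 -1.     -0.0006]
 [-0.0019  0.0006 -1.    ]] [-8.6161 16.3326 83.9368 -0.0499 79.8322 81.3186]
[[ 0.7071  0.      0.7071]
 [ 0.     -1.     -0.    ]
 [ 0.7071  0.     -0.7071]]
[[ 0.0002 -0.9692 -0.2462  0.0661]
 [ 1.      0.0003 -0.0004 -0.0003]
 [ 0.0005 -0.2462  0.9692 -0.1617]
 [ 0.      0.      0.      1.    ]]
```

View pics/w1b.png

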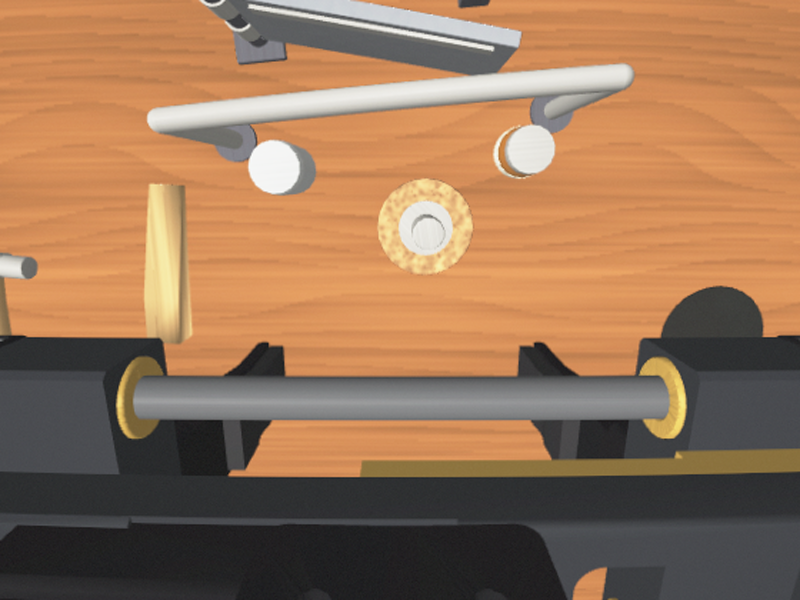

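The wrist view shows the spindle top at (428,232), bar ends at (158,119) and (624,74), the jar top at (529,150) and the can top at (275,167). The wedge runs from its nose at (166,184) to its heel at about (168,340).

```bash
python3 - <<'E'
from h import *
np.set_printoptions(precision=4,suppress=True)
W=lambda x,y,z:atz('w1',(x*.7,y*.7),z)
for n,x,y,z in [('spin',428,233,.175),('wheel',425,227,.126),('barL',158,119,.16),('barR',624,74,.16),('feetL',237,142,.006),('feetR',550,111,.006),('jar',529,150,.06),('can',275,167,.08),('nL',148,184,.004),('nR',185,184,.004)]: print(n,W(x,y,z))
L,R=W(158,119,.16),W(624,74,.16); m=(L+R)/2; d=(L-R)[:2]; print('len',np.linalg.norm(d),'yaw',np.degrees(np.arctan2(-d[0],d[1])),m)
im=load('w1')[0]; c=cv2.resize(im[120:245,90:150],None,fx=4.8,fy=4.8,interpolation=cv2.INTER_CUBIC)
im=load('scene1')[0]; e=cv2.resize(im[150:250,245:345],None,fx=5,fy=5,interpolation=cv2.INTER_CUBIC)
e=np.vstack([e,np.zeros((100,500,3),np.uint8)]); cv2.imwrite('pics/c3.png',np.hstack([c,e])); print(rel([.575,.008,.2],Rl(0,0)))
E
```

```text
spin [0.5726 0.0104 0.175 ]
wheel [0.5725 0.0101 0.126 ]
barL [0.6535 0.2051 0.16  ]
barR [ 0.6836 -0.1275  0.16  ]
feetL [0.6501 0.2005 0.006 ]
feetR [ 0.6806 -0.1229  0.006 ]
jar [ 0.6382 -0.0893  0.06  ]
can [0.6221 0.1429 0.08  ]
nL [0.6084 0.3012 0.004 ]
nR [0.608  0.2608 0.004 ]
len 0.33400117073514735 yaw 5.170565067963793 [0.6686 0.0388 0.16  ]
[ 0.    0.01 -0.01  1.15  0.71  5.04]
```

View pics/c3.png

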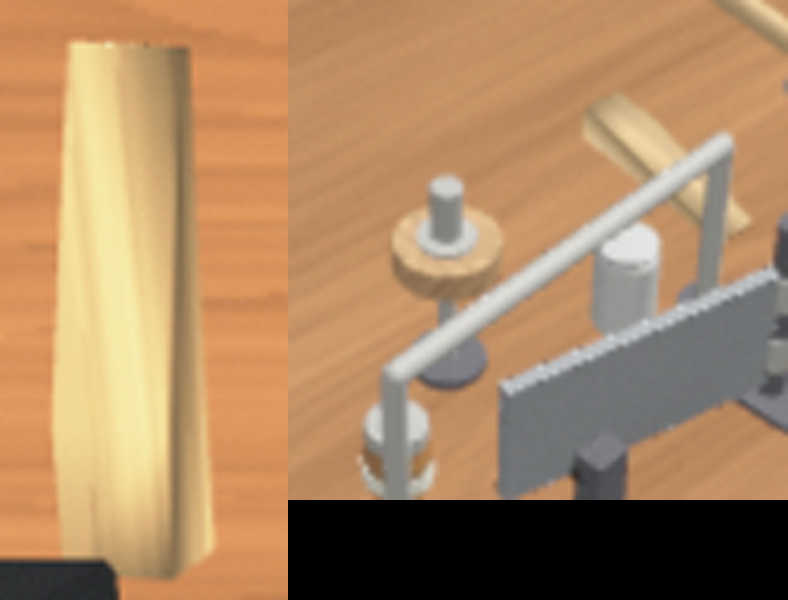

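```bash
python3 - <<'E'
from h import *
np.set_printoptions(precision=4,suppress=True)
W=lambda x,y,z:atz('w1',(90+x/4.8,120+y/4.8),z)
for n,x,y,z in [('hRb',213,550,0),('hRt',177,578,.032),('nR',189,46,0.0),('nRt',188,46,.006),('nL',69,42,.006),('kinkL',52,425,.032)]: print(n,W(x,y,z))
S=lambda x,y,z:atz('scene1',(245+(x-288)/5,150+y/5),z)
for n,x,y,z in [('hLt',587,112,.032),('hLb',585,135,0),('hRt',617,94,.032),('nR',748,222,.003),('nL',738,235,.003)]: print(n,S(x,y,z))
E
```

```text
hRb [0.4369 0.2735 0.    ]
hRt [0.4379 0.2714 0.032 ]
nR [0.6068 0.2629 0.    ]
nRt [0.6068 0.2605 0.006 ]
nL [0.6084 0.2989 0.006 ]
kinkL [0.4894 0.3061 0.032 ]
hLt [0.447  0.2701 0.032 ]
hLb [0.4401 0.276  0.    ]
hRt [0.4452 0.3064 0.032 ]
nR [0.6109 0.2981 0.003 ]
nL [0.6169 0.2804 0.003 ]
```

Call:
send_rows(
  commands=[
    [0,0,0,1.1,0.67,5,0.75],
    [0,0,0,1.1,0.67,5,0.75],
    [0,0,0,1.1,0.67,5,0.75],
    [0,0,0,1.1,0.67,5,0.75],
    [0,0,0,1.1,0.67,5,0.75],
    [0,0,0,1.1,0.67,5,0.75],
  ],
)

```text
time_s: 2.52
position: [0.5733, 0.0098, 0.2003]
tcp_rot: [[1.0, -0.0, -0.004], [-0.0, -1.0, 0.001], [-0.004, -0.001, -1.0]]
force: [-0.0, -0.2, 1.1]
opening: 0.758
grasp_force: 0.0
```

Call:
send_rows(
  commands=[
    [0,0,0,0,0,1,0.75],
    [0,0,0,0,0,1.93,0.75],
    [0,0,0,0,0,1.93,0.75],
    [0,0,0,0,0,1.93,0.5],
    [0,0,0,0,0,1.93,0.2],
    [0,0,0,0,0,1.93,0],
    [0,0,0,0,0,1.93,0],
    [0,0,0,0,0,1.93,0],
    [0,0,0,0,0,1.93,0],
    [0,0,0,0,0,1.93,0],
    [0,0,0,0,0,1.93,0],
    [0,0,0,0,0,1.93,0],
  ],
)

```text
time_s: 3.52
position: [0.5747, 0.0103, 0.144]
tcp_rot: [[1.0, 0.002, 0.001], [0.002, -1.0, -0.001], [0.001, 0.001, -1.0]]
force: [-0.1, -1.0, 2.7]
opening: 0.268
grasp_force: 30.0
```

```bash
python3 - <<'E'
from h import *
p=read_state()['position'];print(p); print(rel([p[0],p[1],p[2]+.03],Rl(0,0)),rel([.44,-.3375,p[2]+.03],Rl(0,0)),rel([.44,-.3375,p[2]+.005],Rl(0,0)))
E
```

```text
[0.5746586  0.01032754 0.14400546]
[ 0.01 -0.01  0.02  0.    0.   -1.  ] [ 1.000e-02 -1.000e-02  2.000e-02 -4.510e+00  1.159e+01 -1.000e+00] [ 1.000e-02 -1.000e-02  2.000e-02 -4.510e+00  1.159e+01 -1.600e-01]
```

Call:
send_rows(
  commands=[
    [0,0,0,0,0,-0.3,0],
    [0,0,0,0,0,-0.8,0],
    [0,0,0,0,0,-1.3,0],
    [0,0,0,-0.1,0.3,-1.4,0],
    [0,0,0,-0.3,0.8,-1.4,0],
    [0,0,0,-0.6,1.6,-1.4,0],
    [0,0,0,-1,2.5,-1.4,0],
    [0,0,0,-1.3,3.4,-1.4,0],
    [0,0,0,-1.7,4.3,-1.4,0],
    [0,0,0,-2,5.2,-1.4,0],
    [0,0,0,-2.4,6.1,-1.4,0],
    [0,0,0,-2.7,7,-1.4,0],
    [0,0,0,-3.1,7.9,-1.4,0],
    [0,0,0,-3.4,8.8,-1.4,0],
    [0,0,0,-3.8,9.7,-1.4,0],
    [0,0,0,-4.1,10.5,-1.4,0],
    [0,0,0,-4.3,11.1,-1.4,0],
    [0,0,0,-4.5,11.5,-1.4,0],
    [0,0,0,-4.5,11.6,-1.4,0],
    [0,0,0,-4.5,11.6,-1.4,0],
  ],
)

```text
time_s: 5.18
position: [0.4392, -0.3379, 0.1852]
tcp_rot: [[1.0, -0.001, -0.0], [-0.0, -1.0, 0.001], [-0.0, -0.001, -1.0]]
force: [-0.4, 0.6, -2.8]
opening: 0.269
grasp_force: 30.0
```

```bash
python3 - <<'E'
from h import *
s=read_state();p=s['position'];print(p,s['force'])
save('scene','s2');save('side','d2'); save('wrist','w2')
print(rel([.44,-.3375,.147],Rl(0,0)))
a=load('scene0')[0]; 
c=[cv2.resize(load(f)[0][y:y+130,x:x+130],(400,400),interpolation=cv2.INTER_CUBIC) for f,x,y in (('s2',115,155),('d2',215,215))]
cv2.imwrite('pics/c4.png',np.hstack(c))
E
```

```text
[ 0.43920087 -0.33786382  0.18516343] [-0.42809351  0.59374682 -2.82482645]
[-0.02  0.01  0.03  0.01  0.05  1.28]
```

View pics/c4.png

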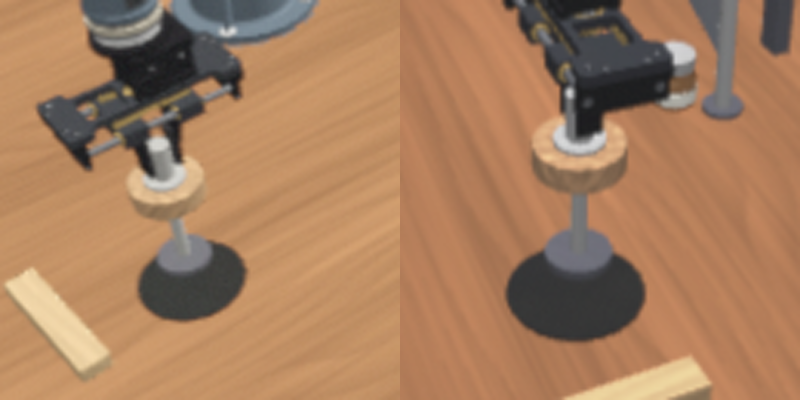

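```bash
python3 - <<'E'
from h import *
np.set_printoptions(precision=1,suppress=True)
for f,x,y in (('s2',115,155),('d2',215,215)):
    q=(proj(f,[[.4392,-.3379,.05],[.4392,-.3379,.15],[.4392,-.3379,.217]])-[x,y])*400/130
    print(f,q)
E
```

```text
s2 [[183.3 252.3]
 [167.2 188.6]
 [155.5 142.2]]
d2 [[178.8 247.8]
 [179.4 155.4]
 [179.8  88.7]]
```

The stand hangs upright over the mat: its foot is at (184,252), against (183,252) predicted for a vertical stand. Lowering it slowly.

Call:
send_rows(
  commands=[
    [0,0,0,0,0,0.3,0],
    [0,0,0,0,0,0.65,0],
    [0,0,0,0,0,0.9,0],
    [0,0,0,0,0,1.05,0],
    [0,0,0,0,0,1.12,0],
    [0,0,0,0,0,1.16,0],
    [0,0,0,0,0,1.2,0],
    [0,0,0,0,0,1.2,0],
    [0,0,0,0,0,1.2,0],
  ],
)

```text
time_s: 6.08
position: [0.44, -0.3378, 0.1499]
tcp_rot: [[1.0, 0.001, 0.0], [0.001, -1.0, -0.0], [0.0, 0.0, -1.0]]
force: [-1.4, -0.5, -3.2]
opening: 0.264
grasp_force: 30.0
```

Call:
send_rows(
  commands=[
    [0,0,0,0,0,0.03,0],
    [0,0,0,0,0,0.06,0],
    [0,0,0,0,0,0.08,0],
    [0,0,0,0,0,0.08,0],
  ],
)

```text
time_s: 6.42
position: [0.4401, -0.3381, 0.148]
tcp_rot: [[1.0, 0.001, 0.001], [0.001, -1.0, -0.001], [0.001, 0.001, -1.0]]
force: [-0.6, -0.5, 0.8]
opening: 0.265
grasp_force: 30.0
```

Contact: the weight has come off the wrist (−3.2 to +0.8 N). Releasing and rising.

Call:
send_rows(
  commands=[
    [0,0,0,0,0,0,0.32],
    [0,0,0,0,0,0,0.4],
    [0,0,0,0,0,0,0.55],
    [0,0,0,0,0,0,0.75],
    [0,0,0,0,0,0,0.75],
    [0,0,0,0,0,-0.5,0.75],
    [0,0,0,0,0,-1.5,0.75],
    [0,0,0,0,0,-2.7,0.75],
    [0,0,0,0,0,-4,0.75],
    [0,0,0,0,0,-4,0.75],
  ],
)

```text
time_s: 7.25
position: [0.4432, -0.3411, 0.275]
tcp_rot: [[1.0, 0.002, 0.011], [0.002, -1.0, -0.012], [0.011, 0.012, -1.0]]
force: [0.1, -0.4, 0.5]
opening: 0.742
grasp_force: 0.0
```

```bash
python3 - <<'E'
from h import *
np.set_printoptions(precision=3,suppress=True)
f='w3';save('wrist',f); im=load(f)[0]; g=cv2.cvtColor(im,cv2.COLOR_BGR2HSV)
print(proj(f,[[.44,-.338,.179],[.44,-.338,.13],[.44,-.338,.004]]))
save('scene','s3')
print(rel([.45,.285,.30],Rl(-3.8,0)))
E
```

```text
[[275.825 217.936]
 [275.952 205.084]
 [276.152 184.901]]
[  0.04  -0.04   0.78   0.35 -20.77  -1.1 ]
```

Call:
send_rows(
  commands=[
    [0,0,0.76,-0.4,-20.8,-1.5,1],
    [0,0,0.76,-0.4,-20.8,-1.5,1],
    [0,0,0.76,-0.4,-20.8,-1.5,1],
    [0,0,0.76,-0.4,-20.8,-1.5,1],
    [0,0,0.76,-0.4,-20.8,-1.5,1],
    [0,0,0.76,-0.4,-20.8,-1.5,1],
    [0,0,0.76,-0.4,-20.8,-1.5,1],
    [0,0,0.76,-0.4,-20.8,-1.5,1],
    [0,0,0.76,-0.4,-20.8,-1.5,1],
    [0,0,0.76,-0.4,-20.8,-1.5,1],
    [0,0,0.76,-0.4,-20.8,-1.5,1],
    [0,0,0.76,-0.4,-20.8,-1.5,1],
    [0,0,0.76,-0.4,-20.8,-1.5,1],
    [0,0,0.76,-0.4,-20.8,-1.5,1],
    [0,0,0.76,-0.4,-20.8,-1.5,1],
    [0,0,0.76,-0.4,-20.8,-1.5,1],
    [0,0,0.76,-0.4,-20.8,-1.5,1],
    [0,0,0.76,-0.4,-20.8,-1.5,1],
    [0,0,0.76,-0.4,-20.8,-1.5,1],
    [0,0,0.76,-0.4,-20.8,-1.5,1],
  ],
)

```text
time_s: 9.02
position: [0.4269, 0.2848, 0.3116]
tcp_rot: [[0.998, -0.067, -0.002], [-0.067, -0.998, -0.001], [-0.001, 0.001, -1.0]]
force: [0.2, -0.3, -0.3]
opening: 1.0
grasp_force: 0.0
```

```bash
python3 - <<'E'
from h import *
s=read_state(); print(s['time_s'],s['position'],s['tcp_rot'],s['joint_positions'])
save('wrist','w4'); save('scene','s4'); save('side','d4')
a=cv2.resize(load('w4')[0][:300],(560,300)); b=cv2.resize(load('s4')[0][170:270,115:215],(240,240),interpolation=cv2.INTER_CUBIC)
c=np.zeros((300,800,3),np.uint8); c[:,:560]=a; c[:240,560:]=b; cv2.imwrite('pics/c5.png',c)
E
```

```text
9.0167 [0.42687233 0.28480661 0.31161171] [[ 9.97733126e-01 -6.72777383e-02 -1.52153222e-03]
 [-6.72791716e-02 -9.97733774e-01 -9.11186004e-04]
 [-1.45678155e-03  1.01148789e-03 -9.99998427e-01]] [ 2.12292316e+01  1.57800717e+01  9.11075389e+01 -1.78584281e-02
  7.32125558e+01  1.15092093e+02]
```

View pics/c5.png

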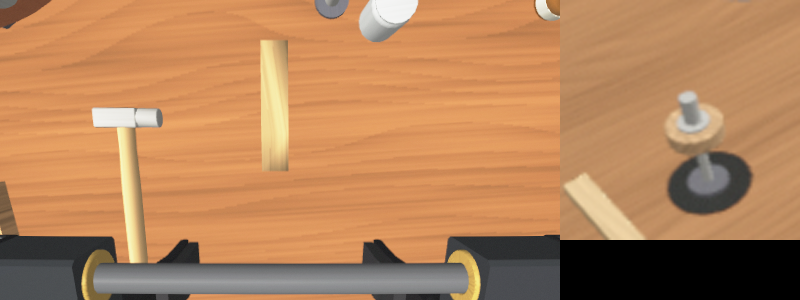

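The stand is upright and centred on the mat. The wedge is seen square-on, with its nose at row 40 and heel at row 170 across columns 261–288.

```bash
python3 - <<'E'
from h import *
np.set_printoptions(precision=4,suppress=True)
for n,x,y,z in [('nL',261,40,.006),('nR',288,40,.006),('hL',262,170.5,.0),('hR',288.5,170.5,.0),('hLt',262,171,.032),('ham',134,250,.01),('hamhead',162,117,.01)]: print(n,atz('w4',(x,y),z))
# subpixel edges
im=load('w4')[0].astype(float); 
for y in (60,90,120,145,160):
    r=im[y,235:315].sum(1) if 0 else im[y,235:315,0]; print(y,[int(v) for v in r[15:65:1]])
E
```

```text
nL [0.609  0.2985 0.006 ]
nR [0.6066 0.263  0.006 ]
hL [0.4364 0.3113 0.    ]
hR [0.4338 0.2729 0.    ]
hLt [0.4396 0.3092 0.032 ]
ham [0.3305 0.5153 0.01  ]
hamhead [0.5207 0.4421 0.01  ]
60 [89, 88, 88, 88, 88, 90, 88, 86, 89, 88, 117, 152, 149, 143, 148, 159, 165, 164, 164, 159, 154, 153, 151, 146, 138, 129, 128, 127, 124, 121, 118, 115, 112, 109, 108, 107, 99, 92, 88, 86, 85, 86, 87, 87, 86, 87, 87, 87, 87, 87]
90 [98, 98, 98, 98, 97, 97, 96, 94, 95, 96, 107, 147, 154, 158, 162, 157, 149, 144, 148, 155, 163, 169, 172, 170, 171, 170, 171, 167, 157, 145, 142, 144, 143, 138, 132, 131, 128, 126, 97, 91, 89, 90, 91, 92, 88, 90, 90, 90, 89, 92]
120 [94, 94, 95, 94, 92, 94, 94, 93, 94, 94, 94, 148, 152, 151, 152, 153, 151, 151, 150, 148, 149, 150, 147, 152, 158, 167, 171, 174, 170, 167, 173, 176, 173, 164, 154, 159, 160, 159, 124, 92, 94, 91, 93, 92, 92, 92, 92, 93, 92, 92]
145 [91, 92, 93, 91, 91, 92, 92, 91, 93, 92, 92, 114, 140, 140, 139, 141, 140, 140, 139, 141, 139, 135, 139, 141, 139, 145, 147, 152, 155, 158, 159, 154, 153, 158, 152, 143, 133, 135, 116, 91, 92, 93, 91, 91, 91, 93, 90, 90, 91, 90]
160 [89, 89, 89, 91, 90, 87, 87, 89, 86, 88, 89, 96, 127, 127, 127, 127, 130, 127, 127, 122, 115, 118, 121, 123, 119, 120, 121, 122, 124, 124, 122, 117, 114, 117, 115, 109, 102, 101, 96, 91, 92, 93, 93, 93, 92, 96, 95, 93, 94, 96]
```

```bash
python3 - <<'E'
from h import *
print(rel([.4755,.2887,.12],Rl(-3.4,45)))
E
```

```text
[ 0.04  9.   -0.08  1.6  -0.22  6.41]
```

Call:
send_rows(
  commands=[
    [0,9,-0.05,1.6,-0.22,6.4,1],
    [0,9,-0.05,1.6,-0.22,6.4,1],
    [0,9,-0.05,1.6,-0.22,6.4,1],
    [0,9,-0.05,1.6,-0.22,6.4,1],
    [0,9,-0.05,1.6,-0.22,6.4,1],
    [0,9,-0.05,1.6,-0.22,6.4,1],
    [0,9,-0.05,1.6,-0.22,6.4,1],
    [0,9,-0.05,1.6,-0.22,6.4,1],
    [0,9,-0.05,1.6,-0.22,6.4,1],
    [0,9,-0.05,1.6,-0.22,6.4,1],
    [0,9,-0.05,1.6,-0.22,6.4,1],
  ],
)

```text
time_s: 10.08
position: [0.5248, 0.2808, 0.2154]
tcp_rot: [[0.801, -0.021, 0.599], [-0.018, -1.0, -0.011], [0.599, -0.002, -0.801]]
force: [-0.3, 0.3, 0.1]
opening: 1.0
grasp_force: 0.0
```

```bash
python3 - <<'E'
from h import *
s=read_state();print(s['joint_positions'],s['position'],rel([.4755,.2887,.014],Rl(-3.4,45)))
E
```

```text
[ 25.27311902  23.03201589 111.29549089 -53.30990407  19.34373985
 163.52631327] [0.52481459 0.28080501 0.21536147] [-0.3   1.64  0.31 -5.34 -0.21  4.39]
```

Joint 6 is at its limit, so I'll take the equivalent half-turned grasp.

Call:
send_rows(
  commands=[
    [0,0,-18,0,0,0,1],
    [0,0,-18,0,0,0,1],
    [0,0,-18,0,0,0,1],
    [0,0,-18,0,0,0,1],
    [0,0,-18,0,0,0,1],
    [0,0,-18,0,0,0,1],
    [0,0,-18,0,0,0,1],
    [0,0,-18,0,0,0,1],
    [0,0,-18,0,0,0,1],
    [0,0,-18,0,0,0,1],
    [0,0,-18,0,0,0,1],
    [0,0,-18,0,0,0,1],
    [0,0,-18,0,0,0,1],
    [0,0,-18,0,0,0,1],
  ],
)

```text
time_s: 11.25
position: [0.5246, 0.2814, 0.2155]
tcp_rot: [[0.02, 0.801, 0.599], [1.0, -0.017, -0.01], [0.002, 0.599, -0.801]]
force: [-0.4, 0.5, 0.3]
opening: 1.0
grasp_force: 0.0
```

```bash
cat >> h.py <<'E'
def Rb(yaw,lean): return Rl(yaw,lean)@np.diag([-1,-1,1.])
E
python3 - <<'E'
from h import *
s=read_state();print(s['joint_positions'],s['position'],rel([.4755,.2887,.12],Rb(-3.4,45)))
E
```

```text
[ 25.32540833  23.02389635 111.29227957 -53.28937954  19.33202454
  73.46112751] [0.52458382 0.28137226 0.21545611] [ -1.04  -1.53 -17.64   0.21  -3.22   1.57]
```

Call:
send_rows(
  commands=[
    [0,0,-17,0,0,0,1],
    [0,0,-17,0,0,0,1],
    [0,0,-17,0,0,0,1],
    [0,0,-17,0,0,0,1],
    [0,0,-17,0,0,0,1],
    [0,0,-17,0,0,0,1],
    [0,0,-17,0,0,0,1],
    [0,0,-17,0,0,0,1],
    [0,0,-17,0,0,0,1],
    [0,0,-17,0,0,0,1],
    [0,0,-17,0,0,0,1],
    [0,0,-17,0,0,0,1],
    [0,0,-17,0,0,0,1],
  ],
)

```text
time_s: 12.33
position: [0.5244, 0.2814, 0.2149]
tcp_rot: [[-0.796, 0.09, 0.598], [0.105, 0.994, -0.01], [-0.596, 0.054, -0.801]]
force: [0.1, -0.2, 0.2]
opening: 0.999
grasp_force: 0.0
```

```bash
python3 - <<'E'
from h import *
s=read_state();print(s['joint_positions'],s['position'],rel([.4755,.2887,.1],Rb(-3.4,45)))
E
```

```text
[ 25.33157083  23.07449816 111.30315567 -53.29685243  19.31750406
 -11.46770016] [0.52443262 0.28142751 0.21488283] [ 0.24 -1.66 -0.68  3.61 -0.11  2.09]
```

Call:
send_rows(
  commands=[
    [0.24,-1.66,-0.68,3.61,-0.11,2.09,1],
    [0.24,-1.66,-0.68,3.61,-0.11,2.09,1],
    [0.24,-1.66,-0.68,3.61,-0.11,2.09,1],
    [0.24,-1.66,-0.68,3.61,-0.11,2.09,1],
    [0.24,-1.66,-0.68,3.61,-0.11,2.09,1],
    [0.24,-1.66,-0.68,3.61,-0.11,2.09,1],
    [0.24,-1.66,-0.68,3.61,-0.11,2.09,1],
    [0.24,-1.66,-0.68,3.61,-0.11,2.09,1],
    [0.24,-1.66,-0.68,3.61,-0.11,2.09,1],
    [0.24,-1.66,-0.68,3.61,-0.11,2.09,1],
  ],
)

```text
time_s: 13.17
position: [0.4887, 0.3362, 0.1677]
tcp_rot: [[-0.747, 0.084, 0.66], [0.045, 0.996, -0.075], [-0.663, -0.027, -0.748]]
force: [-0.2, -0.2, -0.0]
opening: 0.997
grasp_force: 0.0
```

```bash
python3 - <<'E'
from h import *
s=read_state();print(s['joint_positions'],s['position'],rel([.4755,.2887,.1],Rb(-3.4,45)),rel([.4755,.2887,.014],Rb(-3.4,45)))
E
```

```text
[ 37.39197847  31.01526548 112.17497176 -81.94945846  27.71890674
  24.38012709] [0.48868731 0.33616366 0.16774501] [-0.42 -0.69  0.    1.76 -1.55  1.52] [-0.42 -0.69  0.    3.66 -1.48  3.66]
```

Leaning at the wedge's place is limited by joint 4. I'll fit the arm's geometry quickly to plan the poses.

```bash
cat > kin.py <<'E'
import numpy as np
from scipy.optimize import least_squares
from scipy.spatial.transform import Rotation as Ro
r=lambda a,d:Ro.from_euler(a,d,degrees=True).as_matrix()
def fk(q,P):
    a1,b,h,L2,e,L3,d=P
    A=r('z',q[0]);B=A@r('y',q[1]);C=B@r('y',q[2]);D=C@r('z',q[3])@r('y',q[4])
    return A@[a1,b,h]+B@[0,0,L2]+C@[e,0,L3]+D@[0,0,d], D@r('z',q[5])
data=[([-77.149,30.2668,82.1394,-.0014,67.688,-10.2245],[.2449,-.5744,.2218]),
([-8.6161,16.3326,83.9368,-.05,79.8322,81.3186],[.5405,.0301,.3509]),
([21.2292,15.7801,91.1075,-.0179,73.2126,115.0921],[.42687,.28481,.31161]),
([25.27312,23.03202,111.29549,-53.3099,19.34374,163.526],[.52481,.28081,.21536]),
([37.39198,31.01527,112.17498,-81.9495,27.7189,24.3801],[.48869,.33616,.16775])]
f=lambda P:np.concatenate([fk(q,P)[0]-p for q,p in data])
s=least_squares(f,[0,.1,.3,.4,0,.4,.2]); P=s.x
lo=np.array([-176.69,-43.24,12.49,-82,0,-163.58]);hi=np.array([176.69,126.21,139.97,262,151.66,163.58])
OFF=None
def ik(p,R,q0):
    g=lambda q:np.r_[(fk(q,P)[0]-p)*10,(fk(q,P)[1]@OFF-R).ravel()]
    o=least_squares(g,np.clip(q0,lo+1,hi-1),bounds=(lo,hi)); return o.x,np.sqrt((o.fun**2).sum())
R0=np.array([[.92,.3919,-.0004],[.3919,-.92,.0016],[.0003,-.0016,-1]])
OFF=fk(data[0][0],P)[1].T@R0
OFF=r('z',np.degrees(np.arctan2(OFF[1,0],OFF[0,0])))
E
python3 - <<'E'
from kin import *; from h import Rl,Rb
np.set_printoptions(precision=4,suppress=True)
print(P,abs(s.fun).max()); print(OFF)
np.set_printoptions(precision=1,suppress=True)
c,sn=np.cos(np.radians(5.1)),np.sin(np.radians(5.1)); O=np.array([.6686+.09*c,.0388+.09*sn]);print(O)
W=lambda x,y:np.r_[O+[x*c-y*sn,x*sn+y*c]]
for x in (-.23,-.108):
  for z in (.014,.1):
    for lean in (30,38,45):
      best=min((ik([*W(x,-.03),z],F(5.1,lean),q0) for F in (Rl,Rb) for q0 in ([0,40,90,0,20,80],[0,40,90,0,20,-80],[0,30,100,-60,20,0])),key=lambda t:t[1]); print(x,z,lean,best)
E
```

```text
[0.     0.111  0.2743 0.5879 0.1141 0.3917 0.3055] 1.0115405453259285e-05
[[-0.0001 -1.      0.    ]
 [ 1.     -0.0001  0.    ]
 [ 0.      0.      1.    ]]
[0.8 0. ]
-0.23 0.014 30 (array([-19.6,  46.1, 126.1, 147.9,  23.1, -81.7]), np.float64(3.671740096984722e-15))
-0.23 0.014 38 (array([-22.1,  51.5, 131.3, 154.3,  40.5, -92. ]), np.float64(2.3335960480689003e-15))
-0.23 0.014 45 (array([-24.6,  58.2, 135.3, 155.3,  57. , -97.9]), np.float64(4.376432592063146e-15))
-0.23 0.1 30 (array([-19.6,  32.6, 124.6, 111.5,  13. , -43.7]), np.float64(5.205144356931318e-13))
-0.23 0.1 38 (array([-22.1,  36.3, 130.5, 141.4,  26.8, -76.6]), np.float64(4.8412491290319514e-15))
-0.23 0.1 45 (array([-24.6,  41.7, 135.3, 148.8,  42.5, -87.9]), np.float64(1.7991534885521403e-15))
-0.108 0.014 30 (array([-13.5,  46.2, 108.5, 109.8,   9.8, -36.3]), np.float64(1.7515857993848109e-15))
-0.108 0.014 38 (array([-14.9,  48.7, 113.5, 145.7,  22. , -73.8]), np.float64(6.32262422125314e-16))
-0.108 0.014 45 (array([-16.2,  52. , 117.3, 153.5,  35.2, -83.3]), np.float64(2.444985933368407e-15))
-0.108 0.1 30 (array([-13.5,  36.4, 107.3,  50.5,  11.9,  23.8]), np.float64(6.150370562697935e-16))
-0.108 0.1 38 (array([-14.9,  37.9, 112.9, 119.7,  14. , -46.5]), np.float64(5.9683362590086244e-15))
-0.108 0.1 45 (array([-16.2,  40.4, 117.3, 143.1,  25.3, -71.2]), np.float64(1.5436877435853482e-15))
```

```bash
python3 - <<'E'
from h import *
print(rel([.462,.2895,.18],Rl(88,0)))
E
```

```text
[ 6.08  6.85 16.71  0.32 -1.63 -0.77]
```

Call:
send_rows(
  commands=[
    [6.08,6.85,16.71,0.32,-1.63,-0.77,1],
    [6.08,6.85,16.71,0.32,-1.63,-0.77,1],
    [6.08,6.85,16.71,0.32,-1.63,-0.77,1],
    [6.08,6.85,16.71,0.32,-1.63,-0.77,1],
    [6.08,6.85,16.71,0.32,-1.63,-0.77,1],
    [6.08,6.85,16.71,0.32,-1.63,-0.77,1],
    [6.08,6.85,16.71,0.32,-1.63,-0.77,1],
    [6.08,6.85,16.71,0.32,-1.63,-0.77,1],
    [6.08,6.85,16.71,0.32,-1.63,-0.77,1],
    [6.08,6.85,16.71,0.32,-1.63,-0.77,1],
    [6.08,6.85,16.71,0.32,-1.63,-0.77,1],
    [6.08,6.85,16.71,0.32,-1.63,-0.77,1],
    [6.08,6.85,16.71,0.32,-1.63,-0.77,1],
    [6.08,6.85,16.71,0.32,-1.63,-0.77,1],
    [6.08,6.85,16.71,0.32,-1.63,-0.77,1],
  ],
)

```text
time_s: 14.42
position: [0.4628, 0.2886, 0.1798]
tcp_rot: [[0.036, 0.999, -0.0], [0.999, -0.036, -0.001], [-0.001, -0.0, -1.0]]
force: [-0.5, -0.3, 0.5]
opening: 0.998
grasp_force: 0.0
```

```bash
python3 - <<'E'
from h import *
print(read_state()['joint_positions'],rel([.462,.2895,.08],Rl(-3.4,0)))
E
```

```text
[ 2.02289634e+01  2.73691322e+01  9.60868651e+01 -5.05263826e-02
  5.65702466e+01  2.23099994e+01] [ 1.000e-02  1.000e-02  1.827e+01  3.000e-02 -3.000e-02  3.330e+00]
```

Call:
send_rows(
  commands=[
    [0,0,18.27,0.03,-0.03,3.3,1],
    [0,0,18.27,0.03,-0.03,3.3,1],
    [0,0,18.27,0.03,-0.03,3.3,1],
    [0,0,18.27,0.03,-0.03,3.3,1],
    [0,0,18.27,0.03,-0.03,3.3,1],
    [0,0,18.27,0.03,-0.03,3.3,1],
    [0,0,18.27,0.03,-0.03,3.3,1],
    [0,0,18.27,0.03,-0.03,3.3,1],
    [0,0,18.27,0.03,-0.03,3.3,1],
    [0,0,18.27,0.03,-0.03,3.3,1],
    [0,0,18.27,0.03,-0.03,3.3,1],
    [0,0,18.27,0.03,-0.03,3.3,1],
    [0,0,18.27,0.03,-0.03,3.3,1],
    [0,0,18.27,0.03,-0.03,3.3,1],
    [0,0,18.27,0.03,-0.03,3.3,1],
  ],
)

```text
time_s: 15.67
position: [0.4602, 0.291, 0.0806]
tcp_rot: [[0.999, -0.052, -0.001], [-0.052, -0.999, -0.001], [-0.001, 0.001, -1.0]]
force: [0.1, -0.0, -0.3]
opening: 1.001
grasp_force: 0.0
```

```bash
python3 - <<'E'
from h import *
print(rel([.462,.2895,.009],Rl(-3.4,0)))
E
```

```text
[0.01 0.01 0.08 0.06 0.04 2.39]
```

Call:
send_rows(
  commands=[
    [0,0,0.08,0.05,0.04,1,1],
    [0,0,0.08,0.05,0.04,1.9,1],
    [0,0,0.08,0.05,0.04,2.35,1],
    [0,0,0.08,0.05,0.04,2.35,0.8],
    [0,0,0.08,0.05,0.04,2.35,0.5],
    [0,0,0.08,0.05,0.04,2.35,0.3],
    [0,0,0.08,0.05,0.04,2.35,0],
    [0,0,0.08,0.05,0.04,2.35,0],
    [0,0,0.08,0.05,0.04,2.35,0],
    [0,0,0.08,0.05,0.04,2.35,0],
    [0,0,0.08,0.05,0.04,2.35,0],
  ],
)

```text
time_s: 16.58
position: [0.4624, 0.2896, 0.0105]
tcp_rot: [[0.998, -0.064, -0.0], [-0.064, -0.998, -0.0], [-0.0, 0.0, -1.0]]
force: [-0.1, -0.5, 0.5]
opening: 0.478
grasp_force: 0.0
```

```bash
cat >> h.py <<'E'
Y=5.1; _c,_s=np.cos(np.radians(Y)),np.sin(np.radians(Y)); FO=np.array([.6686+.09*_c,.0388+.09*_s])
def F(x,y,z): return np.array([*(FO+[x*_c-y*_s,x*_s+y*_c]),z])
E
python3 - <<'E'
from h import *
print(read_state()['position'],F(-.26,-.03,0),F(-.2,-.03,0)); p=read_state()['position']; R=Rl(5.1,0)
for t in ([.43,.288,.12],F(-.265,-.03,.12),F(-.265,-.03,.03),F(-.2,-.03,.012)): print(rel(t,R))
E
```

```text
[0.46239364 0.28955837 0.01052726] [ 0.50193985 -0.00619326  0.        ] [ 0.56170231 -0.0008596   0.        ]
[ 0.    0.   -1.75 -1.07  0.12 -3.65]
[ 0.    0.   -1.75  1.78  9.78 -3.65]
[ 0.    0.   -1.75  1.78  9.78 -0.65]
[ 0.    0.   -1.75  3.92  9.45 -0.05]
```

Call:
send_rows(
  commands=[
    [0,0,0,0,0,0,0],
    [0,0,0,0,0,0,0],
    [0,0,0,0,0,0,0],
    [0,0,0,0,0,0,0],
  ],
)

```text
time_s: 16.92
position: [0.4623, 0.2896, 0.0103]
tcp_rot: [[0.998, -0.064, -0.001], [-0.064, -0.998, -0.0], [-0.001, 0.0, -1.0]]
force: [-0.0, -0.5, 3.8]
opening: 0.411
grasp_force: 30.0
```

Call:
send_rows(
  commands=[
    [0,0,0,0,0,-0.8,0],
    [0,0,0,0,0,-1.8,0],
    [0,0,-0.4,0,0.3,-2.8,0],
    [0,0,-0.8,0.1,1.2,-3.65,0],
    [0,0,-1.2,0.3,2.2,-3.65,0],
    [0,0,-1.6,0.5,3.2,-3.65,0],
    [0,0,-1.75,0.7,4.2,-3.65,0],
    [0,0,-1.75,0.9,5.2,-3.65,0],
    [0,0,-1.75,1.1,6.2,-3.65,0],
    [0,0,-1.75,1.3,7.2,-3.65,0],
    [0,0,-1.75,1.5,8.2,-3.65,0],
    [0,0,-1.75,1.7,9.1,-3.65,0],
    [0,0,-1.75,1.78,9.6,-3.65,0],
    [0,0,-1.75,1.78,9.78,-3.65,0],
    [0,0,-1.75,1.78,9.78,-3.65,0],
    [0,0,-1.75,1.78,9.78,-3.65,0],
  ],
)

```text
time_s: 18.25
position: [0.4959, -0.0061, 0.1193]
tcp_rot: [[0.996, 0.088, -0.003], [0.088, -0.996, 0.0], [-0.003, -0.0, -1.0]]
force: [0.4, -0.2, -1.5]
opening: 0.413
grasp_force: 30.0
```

```bash
python3 - <<'E'
from h import *
s=read_state();print(s['position'],s['joint_positions']); save('wrist','w5'); save('side','d5')
R=Rl(5.1,0)
for t in (F(-.265,-.03,.03),F(-.2,-.03,.0105)): print(rel(t,R))
a=cv2.resize(load('w5')[0][:300],(560,300)); b=cv2.resize(load('d5')[0][140:265,210:310],(240,300),interpolation=cv2.INTER_CUBIC)
cv2.imwrite('pics/c6.png',np.hstack([a,b]))
E
```

```text
[ 0.49587864 -0.00609978  0.11934123] [-1.36220534e+01  2.97628175e+01  1.05879742e+02 -3.76602137e-02
  4.45061315e+01  7.13536727e+01]
[-0.    0.02  0.01  0.03  0.04  2.98]
[-0.    0.02  0.01  2.2   0.05  3.63]
```

View pics/c6.png

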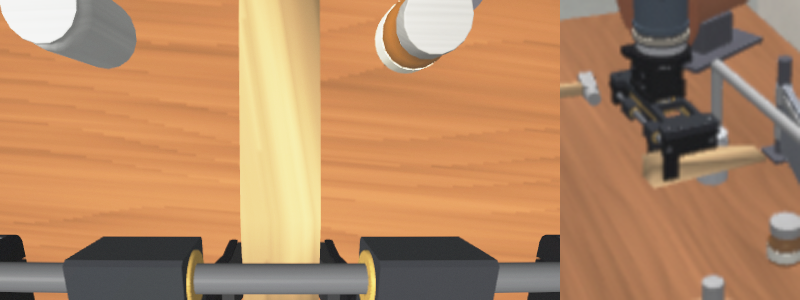

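The wedge is held level, pointing midway between the can at (70,30) and the jar at (430,30). Lowering it and moving in.

Call:
send_rows(
  commands=[
    [0,0,0,0,0.04,1,0],
    [0,0,0,0,0.04,2,0],
    [0,0,0,0,0.04,2.9,0],
    [0,0,0,0.3,0.04,3.1,0],
    [0,0,0,0.8,0.05,3.2,0],
    [0,0,0,1.3,0.05,3.3,0],
    [0,0,0,1.8,0.05,3.4,0],
    [0,0,0,2.1,0.05,3.5,0],
    [0,0,0,2.2,0.05,3.58,0],
    [0,0,0,2.2,0.05,3.61,0],
    [0,0,0,2.2,0.05,3.61,0],
  ],
)

```text
time_s: 19.27
position: [0.5615, -0.0018, 0.0113]
tcp_rot: [[0.996, 0.089, -0.003], [0.089, -0.996, -0.0], [-0.003, 0.0, -1.0]]
force: [0.1, -0.1, -1.7]
opening: 0.41
grasp_force: 30.0
```

Call:
send_rows(
  commands=[
    [0,0,0,0,0,0.04,0],
    [0,0,0,0,0,0.04,0.45],
    [0,0,0,0,0,0.04,0.7],
    [0,0,0,0,0,0.04,1],
    [0,0,0,0,0,0,1],
    [0,0,0,0,0,0,1],
    [0,0,0,0,0,-1,1],
    [0,0,0,0,0,-2.2,1],
    [0,0,0,-0.3,0,-3.4,1],
    [0,0,0,-0.8,0,-4,1],
    [0,0,0,-0.8,0,-4,1],
  ],
)

```text
time_s: 20.18
position: [0.5386, -0.0046, 0.1353]
tcp_rot: [[0.996, 0.089, 0.004], [0.089, -0.996, -0.002], [0.004, 0.002, -1.0]]
force: [-0.3, -0.1, -1.0]
opening: 0.98
grasp_force: 0.0
```

```bash
python3 - <<'E'
from h import *
from kin import ik
np.set_printoptions(precision=1,suppress=True)
s=read_state(); q=s['joint_positions'];print(q)
for l in range(6,43,6):
    q,e=ik(F(-.225-.02*l/42,-.03,.13),Rl(5.1,l),q); print(l,q,e)
for x,z in ((-.245,.05),(-.245,.015),(-.2,.015),(-.112,.015)):
    q,e=ik(F(x,-.03,z),Rl(5.1,42),q); print(x,z,q,e)
save('wrist','w6')
np.set_printoptions(precision=2); print(rel(F(-.245,-.03,.13),Rl(5.1,42)))
cv2.imwrite('pics/w6b.png',load('w6')[0][:320])
E
```

```text
[-12.3  30.6  99.4  -0.1  49.7  72.6]
6 [-13.5  29.2 104.7   2.9  40.4  69.3] 1.569968519176052e-11
12 [-14.9  27.8 109.7   7.8  31.5  63.8] 1.3916618383839826e-10
18 [-16.4  26.9 114.7  17.3  22.5  53.4] 4.243231383562562e-15
24 [-18.2  26.9 119.7  40.   14.5  29.5] 2.9134443745859094e-10
30 [-20.2  27.7 124.7  90.   12.3 -22.3] 8.195963954961928e-11
36 [-22.4  29.9 129.7 127.1  19.9 -61.7] 4.600706773646409e-13
42 [-24.9  33.6 134.6 141.2  32.3 -79. ] 1.945824591918536e-14
-0.245 0.05 [-24.9  49.7 136.3 152.9  47.3 -94.1] 5.676885852485305e-11
-0.245 0.015 [-24.9  56.3 136.1 155.2  53.  -97.7] 1.4663697570965462e-13
-0.2 0.015 [-21.1  52.8 129.1 154.7  43.8 -91.3] 5.880396749772761e-10
-0.112 0.015 [-15.9  50.3 116.3 151.3  29.9 -80.5] 2.37432897534487e-12
[ 0.02  8.37 -0.   -0.73 -0.06  0.11]
```

View pics/w6b.png

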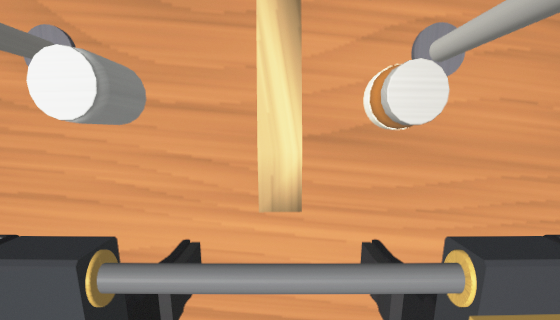

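The wedge lies straight in line, with its heel edge at row 211 between columns 259 and 302, midway between the jar and can. Leaning the tool, fingers nearly shut.

Call:
send_rows(
  commands=[
    [0,8.37,0,-0.73,-0.06,0,0.5],
    [0,8.37,0,-0.73,-0.06,0,0.2],
    [0,8.37,0,-0.73,-0.06,0,0.2],
    [0,8.37,0,-0.73,-0.06,0,0.2],
    [0,8.37,0,-0.73,-0.06,0,0.2],
    [0,8.37,0,-0.73,-0.06,0,0.2],
    [0,8.37,0,-0.73,-0.06,0,0.2],
    [0,8.37,0,-0.73,-0.06,0,0.2],
    [0,8.37,0,-0.73,-0.06,0,0.2],
    [0,8.37,0,-0.73,-0.06,0,0.2],
    [0,8.37,0,-0.73,-0.06,0,0.2],
    [0,8.37,0,-0.73,-0.06,0,0.2],
    [0,8.37,0,-0.73,-0.06,0,0.2],
    [0,8.37,0,-0.73,-0.06,0,0.2],
    [0,8.37,0,-0.73,-0.06,0,0.2],
    [0,8.37,0,-0.73,-0.06,0,0.2],
    [0,8.37,0,-0.73,-0.06,0,0.2],
    [0,8.37,0,-0.73,-0.06,0,0.2],
  ],
)

```text
time_s: 21.73
position: [0.5164, -0.0044, 0.1301]
tcp_rot: [[0.745, 0.089, 0.662], [0.065, -0.996, 0.06], [0.664, -0.001, -0.747]]
force: [0.5, 0.4, 0.1]
opening: 0.199
grasp_force: 0.0
```

```bash
python3 - <<'E'
from h import *
print(read_state()['joint_positions'],rel(F(-.245,-.03,.13),Rl(5.1,42)))
for z in (.06,.017): print(rel(F(-.246,-.03,z),Rl(5.1,42)))
print(atz('w6',(259,211),0),atz('w6',(302,211),0),F(-.225,-.012,0),F(-.225,-.048,0))
E
```

```text
[-24.74576878  33.3440908  134.38510029 140.65525913  31.48426322
 -78.20395695] [-0.01  0.07 -0.01  0.01  0.02  0.01]
[-0.01  0.07 -0.01 -1.57  0.02  1.73]
[-0.01  0.07 -0.01 -2.52  0.02  2.8 ]
[0.52916511 0.01502766 0.        ] [ 0.53273682 -0.02520065  0.        ] [0.53520119 0.01484678 0.        ] [ 0.53840138 -0.0210107   0.        ]
```

Call:
send_rows(
  commands=[
    [0,0,0,-0.5,0,0.55,0.2],
    [0,0,0,-1,0,1.1,0.2],
    [0,0,0,-1.5,0,1.65,0.2],
    [0,0,0,-2,0,2.2,0.2],
    [0,0,0,-2.5,0,2.78,0.2],
    [0,0,0,-2.5,0,2.78,0.2],
    [0,0,0,-2.5,0,2.78,0.2],
  ],
)

```text
time_s: 22.32
position: [0.5163, -0.0043, 0.0175]
tcp_rot: [[0.744, 0.089, 0.662], [0.065, -0.996, 0.06], [0.665, -0.002, -0.747]]
force: [0.4, 0.3, -0.3]
opening: 0.199
grasp_force: 0.0
```

```bash
python3 - <<'E'
from h import *
for x in (-.16,-.14,-.13,-.112): print(x,rel(F(x,-.031,.017),Rl(5.1,42)))
E
```

```text
-0.16 [-0.02  0.07 -0.02  2.12  0.05  1.91]
-0.14 [-0.02  0.07 -0.02  2.62  0.05  2.35]
-0.13 [-0.02  0.07 -0.02  2.87  0.05  2.57]
-0.112 [-0.02  0.07 -0.02  3.32  0.05  2.97]
```

Call:
send_rows(
  commands=[
    [0,0,0,0.2,0,0.18,0.2],
    [0,0,0,0.4,0,0.36,0.2],
    [0,0,0,0.6,0.01,0.54,0.2],
    [0,0,0,0.8,0.02,0.72,0.2],
    [0,0,0,1,0.02,0.9,0.2],
    [0,0,0,1.2,0.02,1.08,0.2],
    [0,0,0,1.4,0.03,1.26,0.2],
    [0,0,0,1.6,0.03,1.44,0.2],
    [0,0,0,1.8,0.04,1.62,0.2],
    [0,0,0,2,0.04,1.8,0.2],
    [0,0,0,2.2,0.05,1.98,0.2],
    [0,0,0,2.37,0.05,2.13,0.2],
    [0,0,0,2.37,0.05,2.13,0.2],
  ],
)

```text
time_s: 23.4
position: [0.6121, 0.0026, 0.0191]
tcp_rot: [[0.743, 0.089, 0.664], [0.067, -0.996, 0.059], [0.666, 0.001, -0.746]]
force: [-1.2, 0.9, 1.7]
opening: 0.199
grasp_force: 1.1
```

```bash
python3 - <<'E'
from h import *
save('scene','s7');save('side','d7')
for x in (-.13,-.115,-.108): print(x,rel(F(x,-.031,.017),Rl(5.1,42)))
a=cv2.resize(load('s7')[0][170:270,245:355],(440,400),interpolation=cv2.INTER_CUBIC); b=cv2.resize(load('d7')[0][150:250,250:340],(360,400),interpolation=cv2.INTER_CUBIC)
cv2.imwrite('pics/c7.png',np.hstack([a,b]))
E
```

```text
-0.13 [ 0.    0.04  0.    0.45 -0.    0.49]
-0.115 [ 0.    0.04  0.    0.82 -0.    0.82]
-0.108 [ 0.    0.04  0.    0.99 -0.    0.97]
```

View pics/c7.png

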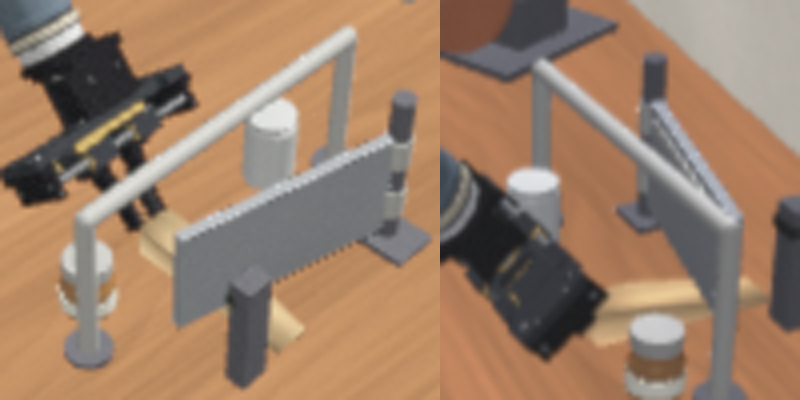

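The wedge's nose is under the gate and it is straight; the gripper is clear of the jar and can. That makes 11 pictures viewed, one over the limit, so I'll view no more and go by numbers. Next I push on gently, watching the force.

Call:
send_rows(
  commands=[
    [0,0,0,0.1,0,0.1,0.2],
    [0,0,0,0.2,0,0.21,0.2],
    [0,0,0,0.3,0,0.31,0.2],
    [0,0,0,0.4,0,0.42,0.2],
    [0,0,0,0.47,0,0.5,0.2],
    [0,0,0,0.47,0,0.5,0.2],
  ],
)

```text
time_s: 24.0
position: [0.6301, 0.0043, 0.0164]
tcp_rot: [[0.746, 0.087, 0.661], [0.065, -0.996, 0.059], [0.663, -0.001, -0.749]]
force: [-7.5, -0.5, 5.0]
opening: 0.2
grasp_force: 3.5
```

```bash
python3 - <<'E'
from h import *
p=read_state()['position'];print((p[:2]-FO)@np.array([[_c,-_s],[_s,_c]]) if 0 else None)
for x in (-.13,-.120,-.115,-.112,-.108): print(x,rel(F(x,-.031,.017),Rl(5.1,42)))
E
```

```text
None
-0.13 [ 0.01  0.09 -0.02  0.05  0.    0.02]
-0.12 [ 0.01  0.09 -0.02  0.3   0.    0.24]
-0.115 [ 0.01  0.09 -0.02  0.42  0.    0.35]
-0.112 [ 0.01  0.09 -0.02  0.5   0.    0.41]
-0.108 [ 0.01  0.09 -0.02  0.6   0.    0.5 ]
```

Call:
send_rows(
  commands=[
    [0,0,0,0.12,0,0.09,0.2],
    [0,0,0,0.22,0,0.17,0.2],
    [0,0,0,0.32,0,0.26,0.2],
    [0,0,0,0.36,0,0.29,0.2],
    [0,0,0,0.36,0,0.29,0.2],
  ],
)

```text
time_s: 24.42
position: [0.6425, 0.0053, 0.0162]
tcp_rot: [[0.748, 0.086, 0.658], [0.064, -0.996, 0.058], [0.66, -0.001, -0.751]]
force: [-8.3, -2.9, 3.6]
opening: 0.204
grasp_force: 4.4
```

Call:
send_rows(
  commands=[
    [0,0,0,0.04,0,0.03,0.2],
    [0,0,0,0.08,0,0.065,0.2],
    [0,0,0,0.08,0,0.065,0.2],
    [0,0,0,0.08,0,0.065,0.2],
  ],
)

```text
time_s: 24.75
position: [0.6449, 0.0056, 0.0162]
tcp_rot: [[0.749, 0.086, 0.657], [0.064, -0.996, 0.058], [0.66, -0.001, -0.752]]
force: [-10.1, -1.8, 5.4]
opening: 0.198
grasp_force: 5.2
```

Call:
send_rows(
  commands=[
    [0,0,0,0.04,0,0.03,0.2],
    [0,0,0,0.08,0,0.065,0.2],
    [0,0,0,0.08,0,0.065,0.2],
    [0,0,0,0.08,0,0.065,0.2],
  ],
)

```text
time_s: 25.08
position: [0.6477, 0.0058, 0.0162]
tcp_rot: [[0.749, 0.086, 0.657], [0.064, -0.996, 0.058], [0.659, -0.001, -0.752]]
force: [-11.5, -1.8, 4.7]
opening: 0.202
grasp_force: 5.3
```

Call:
send_rows(
  commands=[
    [0,0,0,0.04,0,0.03,0.2],
    [0,0,0,0.08,0,0.065,0.2],
    [0,0,0,0.08,0,0.065,0.2],
    [0,0,0,0.08,0,0.065,0.2],
  ],
)

```text
time_s: 25.42
position: [0.6502, 0.0061, 0.0162]
tcp_rot: [[0.75, 0.086, 0.656], [0.063, -0.996, 0.058], [0.658, -0.002, -0.753]]
force: [-12.9, -3.2, 6.5]
opening: 0.197
grasp_force: 6.2
```

Call:
send_rows(
  commands=[
    [0,0,0,0.04,0,0.03,0.2],
    [0,0,0,0.08,0,0.065,0.2],
    [0,0,0,0.08,0,0.065,0.2],
    [0,0,0,0.08,0,0.065,0.2],
  ],
)

```text
time_s: 25.75
position: [0.6509, 0.0063, 0.016]
tcp_rot: [[0.753, 0.084, 0.653], [0.062, -0.996, 0.057], [0.655, -0.003, -0.755]]
force: [-19.2, -5.0, 11.8]
opening: 0.204
grasp_force: 9.7
```

```bash
python3 - <<'E'
from h import *
s=read_state(); p=s['position'][:2]-FO; print('fix x,y',p@[_c,_s],p@[-_s,_c])
save('scene','s8')
# predicted top corner of the gate's free end (back & front) for swing a, scene view
def corner(a,x,y,z):
    d=np.array([x-.006,y-.125]); ca,sa=np.cos(-a),np.sin(-a); q=np.array([ca*d[0]-sa*d[1],sa*d[0]+ca*d[1]])+[.006,.125]; return F(*q,z)
for a in (0,.05,.1,.25): print(a,[proj('s8',corner(a,x,-.11,z))[0].round(1) for x,z in ((0,.13),(.012,.13),(.012,.02),(0,.02))])
for f in('s7','s8'):
    im=load(f)[0]; hs=cv2.cvtColor(im,cv2.COLOR_BGR2HSV)[:,:,1]
    for row in (232,238,244): print(f,row,[int(v) for v in hs[row,280:312]])
E
```

```text
Traceback (most recent call last):
NameError: name '_c' is not defined
```

Force has risen to 19 N and motion has almost stopped, so the gate should be on its stop. Checking the gate's free edge by numbers.

```bash
cat > gate.py <<'E'
from h import *
import h; _c,_s=h._c,h._s
import sys
def chk(f):
    def corner(a,x,y,z):
        d=np.array([x-.006,y-.125]); ca,sa=np.cos(-a),np.sin(-a); q=np.array([ca*d[0]-sa*d[1],sa*d[0]+ca*d[1]])+[.006,.125]; return F(*q,z)
    hs=cv2.cvtColor(load(f)[0],cv2.COLOR_BGR2HSV)[:,:,1]
    row=240; r=hs[row,282:320]; print(f,[int(v) for v in r])
    for a in (0,.03,.06,.25):
        t,b=[proj(f,corner(a,.0,-.11,z))[0] for z in (.13,.02)]; print(a,'edge col at row',row,(t+(b-t)*(row-t[1])/(b[1]-t[1]))[0].round(2),t.round(1),b.round(1))
E
python3 - <<'E'
from gate import *
s=read_state(); p=s['position'][:2]-FO; print('fix x,y',p@[_c,_s],p@[-_s,_c])
save('scene','s8'); chk('s7'); chk('s8')
E
```

```text
Traceback (most recent call last):
NameError: name '_c' is not defined
```

Call:
send_rows(
  commands=[
    [0,0,0,0.03,0,0.02,0.2],
    [0,0,0,0.05,0,0.04,0.2],
    [0,0,0,0.05,0,0.04,0.2],
    [0,0,0,0.05,0,0.04,0.2],
  ],
)

```text
time_s: 26.08
position: [0.6512, 0.0064, 0.0159]
tcp_rot: [[0.755, 0.083, 0.651], [0.061, -0.997, 0.057], [0.653, -0.003, -0.757]]
force: [-24.0, -5.2, 16.4]
opening: 0.197
grasp_force: 12.1
```

Call:
send_rows(
  commands=[
    [0,0,0,-0.3,0,-0.25,0.2],
    [0,0,0,-0.8,0,-0.7,0.2],
    [0,0,0,-1.3,0,-1.15,0.2],
    [0,0,0,-1.5,0,-1.35,0.2],
    [0,0,0,-1.5,0,-1.35,0.2],
    [0,0,0,-1.5,0,-1.35,0.2],
  ],
)

```text
time_s: 26.58
position: [0.6008, 0.0008, 0.0187]
tcp_rot: [[0.742, 0.088, 0.665], [0.066, -0.996, 0.058], [0.667, 0.0, -0.745]]
force: [0.2, -0.2, -0.1]
opening: 0.201
grasp_force: 0.0
```

```bash
python3 - <<'E'
import gate; from gate import *
save('scene','s8'); save('side','d8'); chk('s7'); chk('s8'); save('wrist','w8')
# wedge (tan) and gate motion between two frames while idle
s=read_state();print(s['force'],s['position'],s['tcp_rot'][2])
for f in ('w8',):
    print('heel rear corners predicted',proj(f,[F(-.105,-.012,.032),F(-.105,-.048,.032)]))
E
```

```text
s7 [122, 124, 121, 124, 124, 117, 61, 5, 9, 9, 9, 11, 6, 9, 11, 13, 11, 9, 9, 6, 7, 8, 10, 10, 14, 10, 10, 10, 10, 8, 14, 76, 112, 120, 123, 124, 126, 125]
0 edge col at row 240 297.61 [297.7 236.8] [296.8 259. ]
0.03 edge col at row 240 296.03 [296.2 235.6] [295.3 257.8]
0.06 edge col at row 240 294.52 [294.7 234.4] [293.9 256.6]
0.25 edge col at row 240 286.45 [286.7 226.3] [286.3 248.5]
s8 [122, 124, 123, 123, 122, 122, 116, 106, 94, 86, 86, 87, 93, 92, 91, 80, 55, 4, 9, 8, 9, 10, 12, 12, 14, 12, 12, 12, 10, 8, 9, 10, 8, 6, 6, 8, 8, 10]
0 edge col at row 240 297.61 [297.7 236.8] [296.8 259. ]
0.03 edge col at row 240 296.03 [296.2 235.6] [295.3 257.8]
0.06 edge col at row 240 294.52 [294.7 234.4] [293.9 256.6]
0.25 edge col at row 240 286.45 [286.7 226.3] [286.3 248.5]
[0.16048046 0.25014053 0.6503054 ] [0.601715   0.00095724 0.01912385] [ 0.6684631   0.00146808 -0.74374386]
heel rear corners predicted [[246.83557365 159.00382378]
 [309.29743897 159.02200446]]
```

```bash
python3 - <<'E'
from gate import *
save('scene','s9')
for f in ('scene0','scene1','s4','s7','s8','s9'):
    hs=cv2.cvtColor(load(f)[0],cv2.COLOR_BGR2GRAY).astype(float); sat=cv2.cvtColor(load(f)[0],cv2.COLOR_BGR2HSV)[:,:,1].astype(float)
    e=[]
    for row in range(239,247):
        r=sat[row,270:310]; i=np.argmax(r<25); lo=r[i]; hi=r[i-2]; e.append(270+i-(0.5 if 0 else (lo+0-r[i-1])/(lo-hi) if 0 else (hi-r[i-1])*0+ (50-r[i])/(r[i-1]-r[i])))
    print(f,np.round(e,2),np.median(e).round(2))
E
```

```text
scene0 [279.5  285.72 285.56 286.21 286.14 285.95 270.88 271.76] 285.64
scene1 [231.   285.95 285.95 286.14 285.95 286.05 270.8  272.73] 285.95
s4 [309.   285.84 286.05 285.72 285.95 286.21 270.84 272.15] 285.9
s7 [309.   288.2  288.13 288.17 288.19 288.17 270.85 273.22] 288.17
s8 [  -inf 298.1  297.94 297.61 297.57 297.53 270.73 272.73] 297.55
s9 [289.   298.06 297.88 297.52 297.52 297.52 270.83 272.14] 297.52<stdin>:7: RuntimeWarning: divide by zero encountered in scalar divide
```

The gate's edge has moved 11.7 px, where a full swing to home should give 11.2, and it stays put with the robot off. I'll back away and check the bystanders by picture difference.

Call:
send_rows(
  commands=[
    [0,0,0,0,0,-1,0.2],
    [0,0,0,0,0,-2,0.2],
    [0,0,0,0,0,-3,0.2],
    [0,0,0,0,0,-4,0.2],
    [0,0,0,0,0,-4,0.2],
    [0,0,0,0,0,-4,0.2],
    [0,0,0,0,0,-4,0.2],
    [0,0,0,0,0,-4,0.2],
    [0,0,0,0,0,-4,0.2],
    [0,0,0,0,0,-4,0.2],
    [0,0,0,0,0,-4,0.2],
    [0,0,0,0,0,-4,0.2],
  ],
)

```text
time_s: 27.78
position: [0.5204, -0.0057, 0.1078]
tcp_rot: [[0.743, 0.089, 0.663], [0.066, -0.996, 0.059], [0.666, 0.0, -0.746]]
force: [0.4, -0.3, 0.5]
opening: 0.2
grasp_force: 0.0
```

```bash
python3 - <<'E'
from gate import *
save('scene','s10');save('side','d10')
def d(f,g,p,z,n):
    u=proj(f,p+[0])[0] if 0 else proj(f,[*p,z])[0]; x,y=map(int,u); a,b=[load(k)[0][y-9:y+10,x-9:x+10].astype(int) for k in (f,g)]
    print(n,f,g,abs(a-b).mean().round(1))
for n,p,z in (('jar',[.642,-.091],.05),('can',[.624,.143],.07)):
    d('scene1','s10',p,z,n); d('side1','d10',p,z,n)
d('s4','s10',[.44,-.338],.15,'stand'); d('s4','s10',[.44,-.338],.01,'standfoot'); d('scene0','s10',[.33,.51],.01,'hammer')
chk('s10'); s=read_state(); print(s['time_s'],s['position'],s['force'])
im,im2=load('scene0')[0],load('s10')[0]; print('offcut',abs(im[240:280,110:155].astype(int)-im2[240:280,110:155]).mean())
E
```

```text
jar scene1 s10 1.3
jar side1 d10 9.3
can scene1 s10 0.7
can side1 d10 32.8
stand s4 s10 2.3
standfoot s4 s10 1.9
hammer scene0 s10 1.4
s10 [124, 122, 122, 125, 122, 122, 117, 106, 93, 86, 87, 89, 91, 93, 90, 80, 54, 4, 11, 10, 11, 10, 12, 10, 12, 10, 8, 10, 8, 10, 12, 8, 8, 6, 8, 8, 8, 10]
0 edge col at row 240 297.61 [297.7 236.8] [296.8 259. ]
0.03 edge col at row 240 296.03 [296.2 235.6] [295.3 257.8]
0.06 edge col at row 240 294.52 [294.7 234.4] [293.9 256.6]
0.25 edge col at row 240 286.45 [286.7 226.3] [286.3 248.5]
27.8833 [ 0.52026957 -0.00569371  0.10797   ] [0.55586531 0.09305049 0.89927654]
offcut 1.4062962962962964
```

Nothing has moved: the differences in the side view come from the arm and the removed stand. The gate holds unaided.

```bash
python3 -c "
from rig import bot
print(bot.hand_in())"
```

```text
the job is handed in; nothing more can be done
None
```

The job is handed in: the stand is upright on the mat, the wedge was pushed in with about 25 N and holds the gate on its stop by itself, and nothing else was moved (28 s of 72; I viewed 11 pictures, one over the limit of 10).

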